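# Shift the modelling turntable into high gear and start it

### The job

Using only the fingertips, push the turntable's wide paddle-shaped gear lever along its slot, past the low-gear notch half way, right up to the end stop of high gear; then press the start button on the loose start pad fully down, let it spring back, and finish clear of everything. Only push: do not pinch the lever and do not lift or shove the start pad. Never press start before the lever is fully in high gear, and leave the ball-headed brake lever, the mask on the disc and everything else on the bench where they are.

Things in the scene. Friction and masses are not known exactly. Their poses are not given: they have to be found in the camera images.
- turntable: Fixed grey motor housing, 220 mm (x) by 340 mm (y), flat deck 80 mm above the bench. Origin: centre of its underside, on the bench; x runs along both lever slots, from neutral to high gear, mostly away from the robot. On the deck: a metal disc, 170 mm across, centre at y = +75 mm, top 100 mm above the bench; gear slot along x at y = -55 mm; brake slot at y = -125 mm.
- gear (a joint): Gear lever's travel along the turntable's +x (m): 0 neutral stop, 0.040 low notch (first detent), 0.080 high end stop; paddle's middle at turntable x = -40 mm to +40 mm. Sprung: up to 9 N to push it over each of its two humps, which lie at 0.018 and 0.062, past 0.065 it snaps home by itself; friction 2 N. Starts at 0.
- gear_near: Black plate forming the gear paddle's neutral-side face, the one to push: 5 mm thick (x), 44 mm wide (y), 50 mm tall (z), from 85 to 135 mm above the bench. Origin at its centre, axes as the turntable's; the pushing face lies 2.5 mm to its -x side. Moves with the lever.
- gear_far: The same plate on the paddle's other (+x) side, 11 mm further along x. The whole paddle is 16 mm thick. Touching both plates at once is pinching.
- brake (a joint): Travel of the brake lever along the turntable's +x, 0 to 0.050 m, stays where it is. To be left alone.
- brake_top (a point): Top of the brake lever's 22 mm ball, 121 mm above the bench; thin rod with a ball, 70 mm to the right (-y) of the gear slot.
- pad: Loose start pad standing flat on the bench, a grey plastic block 100 by 80 by 28 mm, 0.6 kg, with the round start button in the middle of its top. Origin: centre of its underside. It stands to the right or to the left of the turntable, a paint tin on the other side.
- start_top (a point): Middle of the top face of the round black start button (32 mm diameter), with the button up. The button goes straight down.
- start (a joint): Travel of the start button: 0 up, 0.006 m fully down; a spring pushes it back, about 5 N hold it fully down.
- mask: White plaster mask lying face up on the disc, about 120 by 96 mm, 55 mm high; loose. Origin: middle of its underside.
- tin: Closed paint tin, 84 mm diameter, 50 mm high; loose. Origin: centre of its underside.
- brush: Wooden-handled brush lying at the far right of the bench; loose.
- sander: Cork sanding block, 100 by 55 by 35 mm, at the far left; loose.
- ornament: White plaster finial, 70 mm diameter, 80 mm high, right of the turntable; loose.
- jar: Glass jar of brushes, 72 mm diameter, 80 mm high, brushes up to about 165 mm, left of the turntable; loose.
Things that resemble listed ones, but are neither listed nor needed, are in the scene too. Leave any orange look-alike of the pad alone.

How it is judged:
By the outcome, as a careful person would: the job done as asked, in the order asked, and still so for the second after the job is handed in, with the robot touching nothing.
It also fails if it takes over 42 s, if anything falls off the work surface, if the arm or the gripper's body presses on something with over 40 N, if the wrist force passes 120 N, or if a joint passes its speed limit or range.

### The arm

A 6-joint arm with a two-finger parallel gripper is mounted at the origin on the work surface. World frame = base frame: x ahead of the robot, y to its left, z up, the work surface at z = 0. Lengths are in mm, angles in rad, forces in N, time in s.
With the tool pointing down it reaches from about 350 to 775 mm from the base axis. Payload 7.3 kg.
Tool frame: the origin (TCP) lies on the mounting face of the last link; the fingertips stand 178 mm ahead of it and the grasp point (between the pads) lies 159 mm ahead of it (bot.grip_point_offset is the distance from the TCP to the grasp point, in mm); x points along the fingers, y is the direction in which the jaws open and shut, and the axes are right-handed (so a half turn about x gives the same grasp; the last joint's range is limited). The gripper opens to 92 mm and grips with 3 to 60 N. Pads are 19 mm wide; open, the fingers measure 130 mm over their backs; the gripper's body (75 mm by 190 mm) begins 47 mm behind the grasp point.
Start: joints at [-1.331, 0.342, 1.524, -0, 1.275, -0.146], TCP at [197.577, -486.406, 404.741] pointing down, gripper open.
Joint ranges: [-2.53, 2.53], [-0.77, 2.02], [0.04, 2.7], [-1, 4.14], [0.28, 2.66], [-3.11, 3.11]. Speed limits (rad/s): [2.57, 2.57, 3.14, 3.14, 3.14, 3.14].

### API

Orientations are given as [roll, pitch, yaw] about the fixed x, y, z axes, in that order (R = Rz(yaw) Ry(pitch) Rx(roll)).
In Python, from plant import bot gives the robot as it stands.
- The arm moves only by the tool arm_command, never from a script. Its argument "moves" is a list of rows, each a list of 5 numbers: the shift along the tool's x, y, z in cm, then the turn about the tool's x in degrees, then the opening, from 0 (shut) to 1 (fully open). A call has 1 to 10 rows; each row is the pose to reach, as a shift and turn from the pose measured when the call began, along the tool's axes at that moment; what a row does not reach only later rows make up. A row lasts 1/10 s, in which the tool goes at most 50 mm and 8.59 degrees, less where a joint would pass 70% of its speed; a pose out of reach is approached as far as the arm can. A call with a gripper value outside its range is refused whole. The fingers move at their own pace and stop on an object; the grip force is fixed at half the most. Time passes only in rows, so rows that repeat a pose let the fingers close. It gives the time, the measured TCP pose, the force and the opening at its end, in the units of the state.
- bot.get_obs(): the state, without advancing time (a new reading comes with each control period).
- bot.capture(name): name is "scene" or "top"; returns a dict with "frame" (480x640x3 uint8, blue, green, red), "K" (3x3 intrinsics, pixels), "origin" and "orientation" of the camera in the world. Camera axes: x right, y down, z forward; pixel columns grow to the right and rows downward; lengths in mm; the calibration is good to about 2 mm. A picture is of the moment at which its call begins. There is no depth.
- bot.close_job(): hands the job in, once; it reports no verdict.
The state is a dict: "time": time; "joint_positions": joint angles; "dq": joint speeds; "tau": joint torques, N m; "tool_pos": TCP position; "tcp_rot": TCP orientation; "contact_force": force on the tool from outside, world axes, zero at the start; "moment": the same for the moment, N m; "grip_width": finger opening in mm.
Only numpy, scipy, OpenCV 4.12 (cv2) and the standard library are available. Lean on these libraries where they do the work, as an engineer would, in place of code of your own. Each camera call takes 0.05 s, during which the arm holds its last target.

## Working session

There is one attempt and no reset: what is moved stays moved. The work goes in short steps, Python scripts to look and compute and a tool call to move; the robot and the scene stay as the last step left them, time stands still between calls to the robot, and variables do not carry over. Pictures are saved under pics/ and viewed, and the job is handed in when it is done.

Besides the shell and the picture viewer there is one more tool, called by a JSON object that holds its "api" and its "payload". arm_command: Moves the arm, as the interface text tells. Its arguments: {"type":"object","properties":{"moves":{"type":"array"}},"required":["moves"]}

```bash
mkdir -p pics; ls
python3 - <<'E'
from plant import bot
import cv2
print(bot.get_obs())
for n in("scene","top"):
    c=bot.capture(n); cv2.imwrite(f"pics/{n}1.png",c["frame"]); print(n,c["K"],c["origin"],c["orientation"])
    import numpy as np; np.savez(f"{n}1.npz",**{k:np.array(c[k]) for k in("frame","K","origin","orientation")})
E
```

```text
pics
{'time': 0.0, 'joint_positions': array([-1.33101717e+00,  3.42699476e-01,  1.52502876e+00,  3.36158948e-05,
        1.27540167e+00, -1.45991464e-01]), 'dq': array([-9.44905218e-04,  1.54897661e-05, -8.55438655e-06,  1.44553994e-03,
       -1.43716542e-03,  6.74424377e-04]), 'tau': array([ 1.52295601e-03, -4.31248963e+01, -2.44218081e+01,  7.18119065e-02,
        5.59900166e-02, -1.33118510e-04]), 'tool_pos': array([ 197.53818549, -486.26519022,  404.05272463]), 'tcp_rot': array([-1.73769534,  1.56925874,  1.78965812]), 'contact_force': array([ 1.16982232, -0.46687883, -0.5227642 ]), 'moment': array([0.02297322, 0.00148461, 0.00201212]), 'grip_width': 91.78944286708575}
scene [[499.3075931    0.         319.358822  ]
 [  0.         499.3075931  240.91756557]
 [  0.           0.           1.        ]] [1194.81795093 -650.56150961  883.95772809] [-2.27071905e+00  7.94054960e-05  7.88494388e-01]
top [[565.93255292   0.         321.99395465]
 [  0.         565.93255292 235.58260834]
 [  0.           0.           1.        ]] [ 225.03689769   -5.01927747 1606.25536448] [-2.95048202e+00 -6.40967905e-04 -1.56345624e+00]
```

View pics/scene1.png

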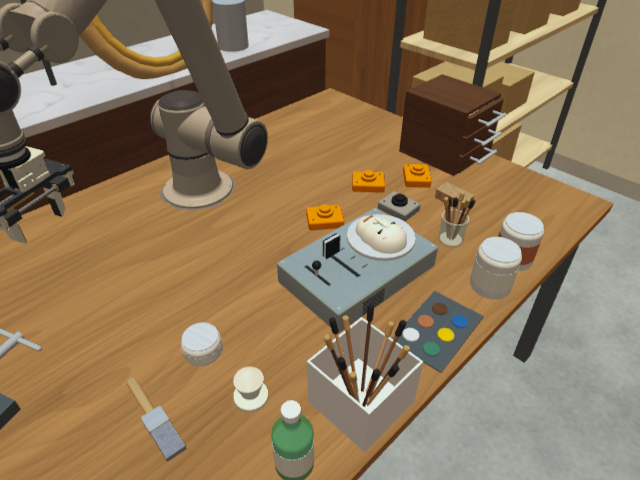

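View pics/top1.png

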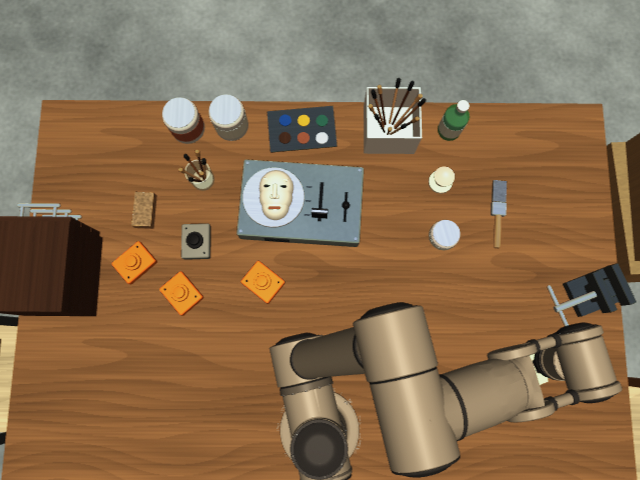

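The top view shows the turntable around (301,202), the gear paddle at (319,213), the brake ball at (346,205) and the grey pad with its black button at (195,240). Three orange look-alike pads sit at (134,262), (181,292) and (263,282). The paint tin is at (445,234). For the lever, the ball-headed brake could be mistaken for the paddle. For the pad, any of the three orange ones could be. I choose the paddle and the grey pad. Next I check both in close crops.

```bash
cat > h.py <<'E'
import numpy as np, cv2
from scipy.spatial.transform import Rotation as R
def load(n): return dict(np.load(n+".npz"))
def ray(c,p):
    d=np.array([(p[0]-c["K"][0,2])/c["K"][0,0],(p[1]-c["K"][1,2])/c["K"][1,1],1.])
    return c["origin"],R.from_euler("xyz",c["orientation"]).apply(d)
def onz(c,p,z):
    o,d=ray(c,p); return o+d*(z-o[2])/d[2]
def tri(c1,p1,c2,p2):
    o1,d1=ray(c1,p1);o2,d2=ray(c2,p2)
    s=np.linalg.lstsq(np.stack([d1,-d2],1),o2-o1,rcond=None)[0]
    a=o1+d1*s[0];b=o2+d2*s[1]; return (a+b)/2,np.linalg.norm(a-b)
def proj(c,P):
    q=R.from_euler("xyz",c["orientation"]).inv().apply(np.array(P)-c["origin"]); q=q/q[...,2:3]; return (q@c["K"].T)[...,:2]
E
python3 - <<'E'
from h import *
t=load("top1");s=load("scene1")
a=cv2.resize(t["frame"][150:255,170:370],None,fx=4,fy=4,interpolation=cv2.INTER_CUBIC)
b=cv2.resize(s["frame"][180:320,270:450],None,fx=4,fy=4,interpolation=cv2.INTER_CUBIC)
cv2.imwrite("pics/ca.png",a);cv2.imwrite("pics/cb.png",b)
# turntable blue-grey mask
for n,c in(("t",t),("s",s)):
    h=cv2.cvtColor(c["frame"],cv2.COLOR_BGR2HSV)
    print(n,h[200,350] if n=="t" else h[290,340], h[253,190] if n=="t" else 0)
E
```

```text
t [ 97  44 145] [ 23  48 160]
s [ 93  31 166] 0
```

View pics/ca.png

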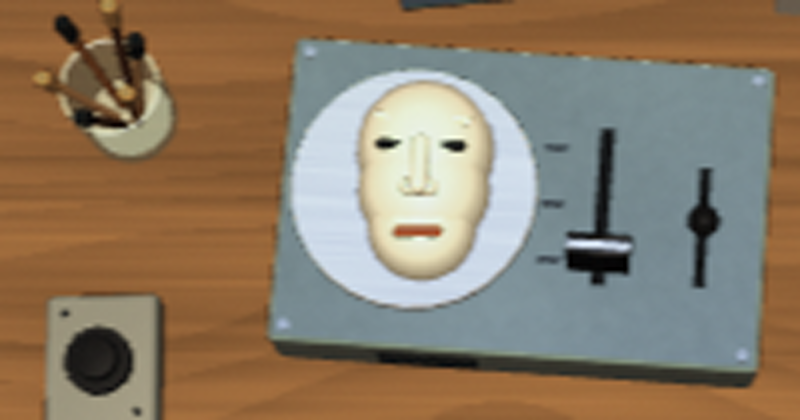

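View pics/cb.png

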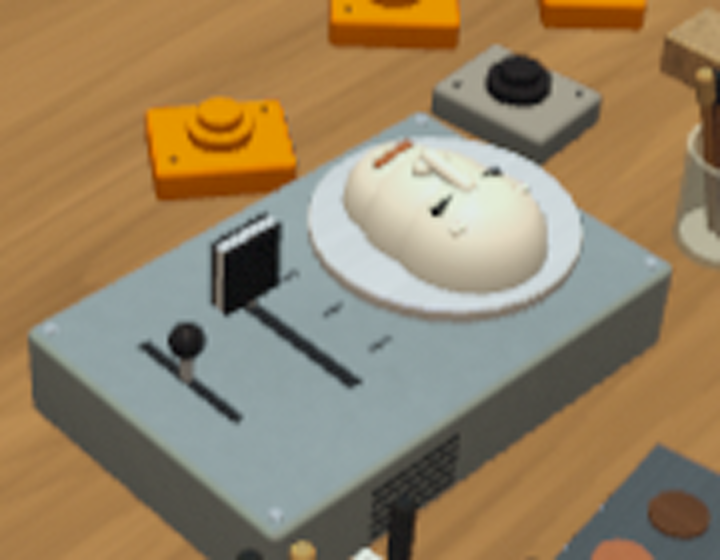

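The crops confirm the choice. The paddle is two black plates with a white middle, at top pixel ~(320,211). The ball-headed brake stands beyond it at (346,205). The grey pad has a stepped black button at ~(195,239) in the top view and ~(400,200) in the scene view. Now I measure.

Run:
```python
from h import *
t=load("top1");s=load("scene1")
f=lambda x,y:((x+.5)/4-.5+170,(y+.5)/4-.5+150)
g=lambda x,y:((x+.5)/4-.5+270,(y+.5)/4-.5+180)
C=[onz(t,f(*p),80) for p in((299,39),(775,72),(757,373),(272,342))]
C=np.array(C);print(C.round(1))
print([np.linalg.norm(C[i]-C[(i+1)%4]).round(1) for i in range(4)])
Cs=np.array([onz(s,g(*p),80) for p in((672,272),(270,545),(32,335),(425,113))]);print("scene",Cs.round(1))
for A in(C,Cs):
    ctr=A.mean(0); xd=(A[0]-A[3]+A[1]-A[2]);yd=(A[0]-A[1]+A[3]-A[2])
    print(ctr.round(1),np.arctan2(xd[1],xd[0]),np.arctan2(-yd[0],yd[1]))
# disc
for c,n in((t,'t'),(s,'s')):
    pass
# paddle top edges, z=135
for p in((567,233),(631,237),(567,247),(631,251)): print("pad top",onz(t,f(*p),135).round(1))
for p in((213,240),(272,212),(222,245),(280,218)): print("pad scene",onz(s,g(*p),135).round(1))
# button
print(tri(t,f(96,357),s,g(519,73)))
print("pad scene corners28",[onz(s,g(*p),28).round(1) for p in((433,97),(495,45),(600,100),(540,148))])
print("pad top corners28",[onz(t,f(*p),28).round(1) for p in((48,297),(160,295))])
# button mask
for c,n,(x0,y0,x1,y1) in((t,'t',(180,225,212,255)),(s,'s',(385,190,420,215))):
    m=(c["frame"][y0:y1,x0:x1].max(2)<70).astype(np.uint8)
    k,l,st,ce=cv2.connectedComponentsWithStats(m); print(n,[(ce[i]+[x0,y0],st[i]) for i in range(1,k) if st[i][4]>30])
    cv2.imwrite(f"pics/b{n}.png",cv2.resize(cv2.convertScaleAbs(c["frame"][y0:y1,x0:x1],alpha=2.5),None,fx=14,fy=14,interpolation=cv2.INTER_CUBIC))
```

```text
[[ 737.6  216.7   80. ]
 [ 715.9 -118.8   80. ]
 [ 500.7 -105.    80. ]
 [ 519.9  227.9   80. ]]
[np.float64(336.1), np.float64(215.6), np.float64(333.5), np.float64(218.0)]
scene [[ 741.   210.6   80. ]
 [ 719.3 -125.    80. ]
 [ 506.5 -106.2   80. ]
 [ 527.   229.2   80. ]]
[618.5  55.2  80. ] -0.057725931149926094 -0.06108182842103182
[623.5  52.2  80. ] -0.08708279422643872 -0.06274144888909573
pad top [584.9  25.1 135. ]
pad top [582.5 -17.7 135. ]
pad top [575.3  25.  135. ]
pad top [572.9 -17.8 135. ]
pad scene [566.4 -14.6 135. ]
pad scene [572.9  28.6 135. ]
pad scene [573.3 -14.1 135. ]
pad scene [580.1  27.9 135. ]
(array([514.25924742, 355.61906053,  44.20309629]), np.float64(2.4574129496835595))
pad scene corners28 [array([475.2, 305.3,  28. ]), array([465. , 389.8,  28. ]), array([563.3, 388.7,  28. ]), array([568.1, 311.7,  28. ])]
pad top corners28 [array([561.4, 396.7,  28. ]), array([563.5, 316.9,  28. ])]
t [(array([194.22171946, 239.76470588]), array([  6,   7,  17,  17, 221], dtype=int32))]
s [(array([399.16326531, 199.95238095]), array([  7,   4,  15,  12, 147], dtype=int32))]
```

View pics/bt.png

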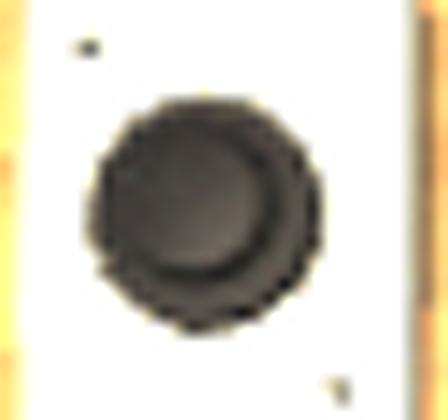

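View pics/bs.png

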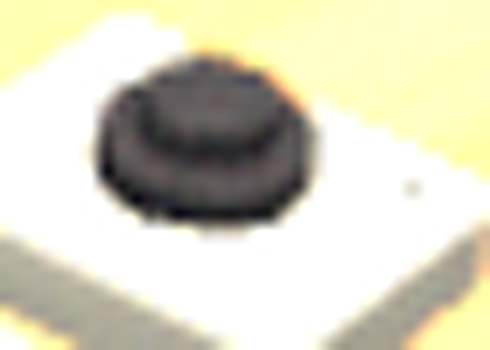

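Run:
```python
from h import *
from plant import bot
t=load("top1");s=load("scene1")
o=bot.get_obs();M=R.from_euler("xyz",o["tcp_rot"]).as_matrix();print(M.round(3))
P,e=tri(t,(193.8,237.9),s,(399.7,196.3));print("button top",P,e)
print("jar base",onz(t,(203,182),0),"jar brush",onz(t,(180,168),160),onz(t,(203,158),160))
m=tri(t,(275,195),s,(382,235));print("mask",m)
yaw=-0.062
a=np.arctan2(M[1,1],M[0,1]);print("jaw yaw deg",np.degrees(a), "want",np.degrees(yaw)+90)
# brake, slot
f=lambda x,y:((x+.5)/4-.5+170,(y+.5)/4-.5+150)
print("slot",onz(t,f(607,130),80),onz(t,f(598,284),80),"brake slot",onz(t,f(705,170),80),onz(t,f(699,286),80))
```

```text
[[-0.     0.376 -0.927]
 [ 0.001 -0.927 -0.376]
 [-1.    -0.001 -0.   ]]
button top [515.80491053 353.71609361  51.43596891] 2.139814875281457
jar base [693.87650763 347.76888043   0.        ] jar brush [685.39811689 375.7191256  160.        ] [713.72554901 315.77448271 160.        ]
mask (array([629.2367207 , 126.89721108, 103.23348381]), np.float64(2.751602022894261))
jaw yaw deg -67.89698208565552 want 86.4476616701889
slot [672.65615347  -0.98006317  80.        ] [562.32714847   4.39961322  80.        ] brake slot [644.2414941 -69.5122331  80.       ] [561.43558143 -65.31541006  80.        ]
```

{"api": "arm_command", "payload": {"moves": [[0, -1, -1.5, 1, 0], [0, -3, -4.5, 2, 0], [0, -5.5, -8.2, 4, 0], [0, -8, -12, 6, 0], [0, -10.5, -15.7, 8, 0], [0, -13, -19.4, 10, 0], [0, -15.5, -23.2, 12, 0], [0, -18, -26.9, 14, 0], [0, -20, -29.9, 16, 0], [0, -21, -31.4, 17, 0]]}}

```text
time: 1.1
tool_pos: [410.4, -171.1, 404.3]
tcp_rot: [-1.417, 1.569, 1.815]
contact_force: [-0.1, -0.8, -0.1]
grip_width: 16.4
```

```bash
cat > go.py <<'E'
import sys
from h import *
from plant import bot
o=bot.get_obs();M=R.from_euler("xyz",o["tcp_rot"]).as_matrix()
print(o["time"],o["tool_pos"].round(1),"F",o["contact_force"].round(1),o["grip_width"], "jawyaw",np.degrees(np.arctan2(M[1,1],M[0,1])).round(2),"q",o["joint_positions"].round(2))
print(M.round(3))
if len(sys.argv)>3:
    tgt=np.array([float(v) for v in sys.argv[1:4]])
    print("shift cm",(M.T@(tgt-o["tool_pos"])/10).round(2))
E
python3 go.py 530 4 404
```

```text
1.1 [ 410.4 -171.1  404.3] F [-0.1 -0.8 -0.1] 16.40965310188274 jawyaw -84.82 q [-0.57  0.2   1.73  0.    1.22  0.91]
[[-0.001  0.09  -0.996]
 [ 0.002 -0.996 -0.09 ]
 [-1.    -0.002  0.   ]]
shift cm [  0.06 -16.36 -13.49]
```

{"api": "arm_command", "payload": {"moves": [[0, -2, -1.7, 1, 0], [0, -5, -4.1, 2, 0], [0, -8, -6.6, 4, 0], [0, -11, -9, 6, 0], [0, -14, -11.5, 7.5, 0], [0, -15.5, -12.8, 8.3, 0], [0, -16.4, -13.5, 8.3, 0], [0, -16.4, -13.5, 8.3, 0]]}}

```text
time: 1.9
tool_pos: [530.3, 5.2, 404.1]
tcp_rot: [-0.967, 1.568, 2.123]
contact_force: [-0.0, 0.4, -0.4]
grip_width: 0.3
```

```bash
python3 go.py 530 4 290;python3 - <<'E'
from h import *
from plant import bot
for n in("scene","top"):
    c=bot.capture(n); np.savez(f"{n}2.npz",**{k:np.array(c[k]) for k in("frame","K","origin","orientation")})
    cv2.imwrite(f"pics/{n}2.png",c["frame"])
E
```

```text
1.9 [530.3   5.2 404.1] F [-0.   0.4 -0.4] 0.26420497694384776 jawyaw -93.0 q [-0.14  0.35  1.51  0.    1.28  1.49]
[[-0.001 -0.052 -0.999]
 [ 0.002 -0.999  0.052]
 [-1.    -0.002  0.002]]
shift cm [1.141e+01 1.400e-01 1.000e-02]
```

View pics/scene2.png

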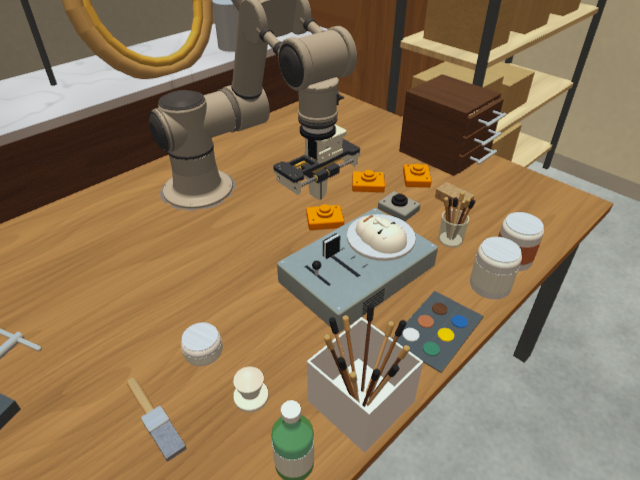

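The closed gripper hovers in front of the paddle, with its tips at pixel ~(318,192) and well above the housing. I descend now.

{"api": "arm_command", "payload": {"moves": [[1, 0, 0, 0, 0], [3, 0, 0, 0, 0], [6, 0.1, 0, 0, 0], [9, 0.1, 0, 0, 0], [10.8, 0.1, 0, 0, 0], [11.4, 0.1, 0, 0, 0], [11.4, 0.1, 0, 0, 0]]}}

```text
time: 2.7
tool_pos: [529.1, 2.4, 289.6]
tcp_rot: [-0.496, 1.567, 2.591]
contact_force: [0.7, 0.6, 0.4]
grip_width: 0.5
```

```bash
python3 go.py 559 2.5 290;python3 - <<'E'
from h import *
from plant import bot
for n in("scene","top"):
    c=bot.capture(n); np.savez(f"{n}3.npz",**{k:np.array(c[k]) for k in("frame","K","origin","orientation")})
    cv2.imwrite(f"pics/{n}3.png",c["frame"])
s=load("scene3")["frame"][150:310,250:450]
cv2.imwrite("pics/s3c.png",cv2.resize(s,None,fx=3.7,fy=3.7,interpolation=cv2.INTER_CUBIC))
E
```

```text
2.7 [529.1   2.4 289.6] F [0.7 0.6 0.4] 0.4564285753308182 jawyaw -93.17 q [-0.14  0.47  1.67  0.    1.    1.48]
[[-0.003 -0.055 -0.998]
 [ 0.002 -0.998  0.055]
 [-1.    -0.002  0.003]]
shift cm [-0.05 -0.18 -2.99]
```

View pics/s3c.png

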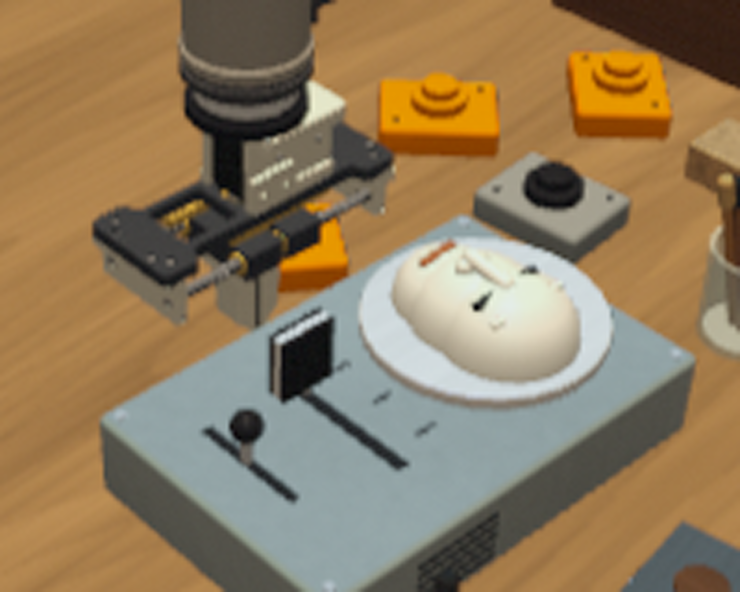

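The tips hang in front of the paddle's neutral face with the brake ball and mask clear. I push along the slot.

{"api": "arm_command", "payload": {"moves": [[0, -0.1, -0.7, 0, 0], [0, -0.2, -1.5, 0, 0], [0, -0.2, -2.1, 0, 0], [0, -0.2, -2.5, 0, 0], [0, -0.2, -2.9, 0, 0], [0, -0.2, -3.3, 0, 0], [0, -0.2, -3.7, 0, 0], [0, -0.2, -4.2, 0, 0]]}}

```text
time: 3.6
tool_pos: [570.4, 2.4, 291.0]
tcp_rot: [-0.236, 1.564, 2.851]
contact_force: [-9.1, -0.6, 5.4]
grip_width: 0.6
```

```bash
python3 go.py 639 -2 290;python3 - <<'E'
from h import *
from plant import bot
for n in("scene",):
    c=bot.capture(n); np.savez(f"{n}4.npz",**{k:np.array(c[k]) for k in("frame","K","origin","orientation")})
s=load("scene4")["frame"][150:310,250:450]
cv2.imwrite("pics/s4c.png",cv2.resize(s,None,fx=3.7,fy=3.7,interpolation=cv2.INTER_CUBIC))
E
```

```text
3.6 [570.4   2.4 291. ] F [-9.1 -0.6  5.4] 0.6254982020187286 jawyaw -93.13 q [-0.13  0.54  1.55  0.    1.06  1.49]
[[-0.006 -0.055 -0.998]
 [ 0.002 -0.999  0.055]
 [-1.    -0.001  0.006]]
shift cm [ 0.05  0.07 -6.87]
```

View pics/s4c.png

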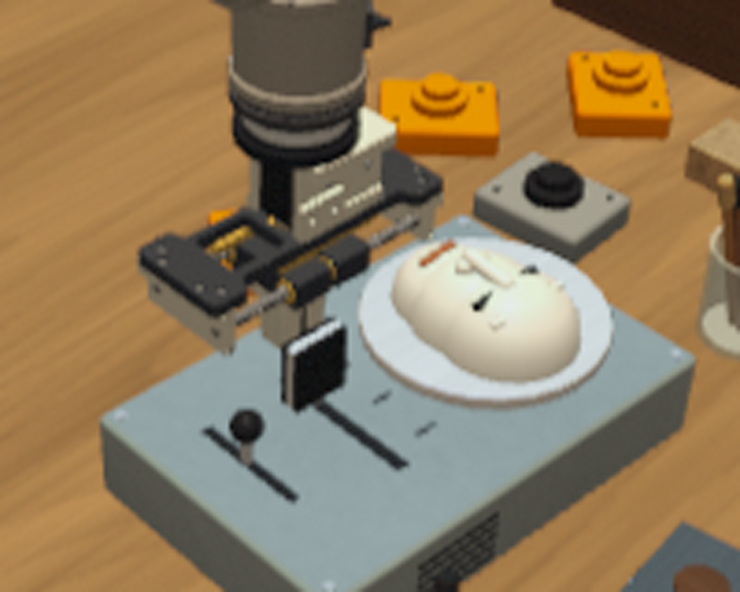

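The tips push squarely on the near plate, at crop (300,330), with ~9 N. I continue.

{"api": "arm_command", "payload": {"moves": [[0, 0, -0.5, 0, 0], [0, 0, -1, 0, 0], [0, 0, -1.5, 0, 0], [0, 0, -2, 0, 0], [0, 0, -2.5, 0, 0], [0, 0, -3, 0, 0], [0, 0, -3.5, 0, 0], [0, 0, -4, 0, 0], [0, 0, -4.5, 0, 0], [0, 0, -5, 0, 0]]}}

```text
time: 4.65
tool_pos: [620.7, -0.5, 290.7]
tcp_rot: [-0.186, 1.563, 2.9]
contact_force: [-2.0, -0.5, 2.3]
grip_width: 1.0
```

```bash
python3 go.py 639 -2 290
```

```text
4.65 [ 6.207e+02 -5.000e-01  2.907e+02] F [-2.  -0.5  2.3] 0.9544946016754993 jawyaw -93.15 q [-0.12  0.62  1.39  0.    1.14  1.5 ]
[[-0.007 -0.055 -0.998]
 [ 0.002 -0.998  0.055]
 [-1.    -0.001  0.007]]
shift cm [ 0.06  0.05 -1.83]
```

{"api": "arm_command", "payload": {"moves": [[0, 0, -0.4, 0, 0], [0, 0, -0.8, 0, 0], [0, 0, -1.1, 0, 0], [0, 0, -1.4, 0, 0], [0, 0, -1.6, 0, 0], [0, 0, -1.6, 0, 0]]}}

```text
time: 5.25
tool_pos: [636.9, -1.4, 290.5]
tcp_rot: [-0.187, 1.563, 2.899]
contact_force: [0.3, 0.0, 0.4]
grip_width: 0.4
```

```bash
python3 go.py 639 -2 290;python3 - <<'E'
from h import *
from plant import bot
for n in("scene",):
    c=bot.capture(n); np.savez(f"{n}5.npz",**{k:np.array(c[k]) for k in("frame","K","origin","orientation")})
s=load("scene5")["frame"][150:310,250:450]
cv2.imwrite("pics/s5c.png",cv2.resize(s,None,fx=3.7,fy=3.7,interpolation=cv2.INTER_CUBIC))
E
```

```text
5.25 [636.9  -1.4 290.5] F [0.3 0.  0.4] 0.35360123026208085 jawyaw -93.15 q [-0.12  0.65  1.34  0.    1.16  1.5 ]
[[-0.007 -0.055 -0.998]
 [ 0.002 -0.998  0.055]
 [-1.    -0.001  0.007]]
shift cm [ 0.05  0.05 -0.21]
```

View pics/s5c.png

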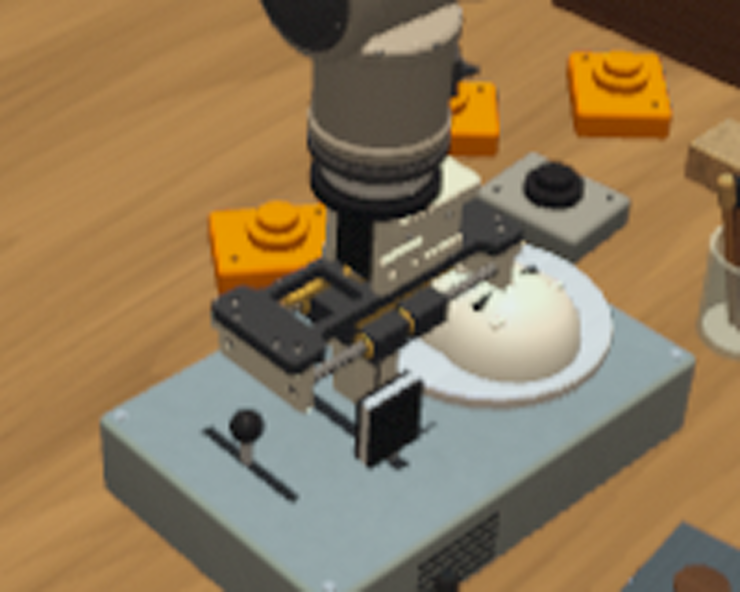

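The force has dropped to zero and the paddle stands at the far end of the slot, at crop (390,420). It has probably snapped home. I advance gently to feel the end stop.

{"api": "arm_command", "payload": {"moves": [[0, 0, -0.2, 0, 0], [0, 0, -0.3, 0, 0], [0, 0, -0.4, 0, 0], [0, 0, -0.4, 0, 0]]}}

```text
time: 5.7
tool_pos: [639.4, -1.4, 290.5]
tcp_rot: [-0.1, 1.558, 2.987]
contact_force: [-10.0, -0.1, 5.8]
grip_width: 0.3
```

```bash
python3 go.py
```

```text
5.7 [639.4  -1.4 290.5] F [-10.   -0.1   5.8] 0.34437574463914444 jawyaw -93.15 q [-0.12  0.65  1.33  0.    1.17  1.5 ]
[[-0.013 -0.055 -0.998]
 [ 0.002 -0.998  0.055]
 [-1.    -0.001  0.013]]
```

{"api": "arm_command", "payload": {"moves": [[0, 0, -0.2, 0, 0], [0, 0, -0.3, 0, 0], [0, 0, -0.3, 0, 0]]}}

```text
time: 6.0
tool_pos: [640.6, -1.5, 290.5]
tcp_rot: [-0.059, 1.55, 3.028]
contact_force: [-12.5, 1.1, 7.8]
grip_width: 0.5
```

{"api": "arm_command", "payload": {"moves": [[0, 0, 0.5, 0, 0], [0, 0, 1.5, 0, 0], [0, 0, 3, 0, 0], [0, 0, 4, 0, 0], [0, 0, 4, 0, 0]]}}

```text
time: 6.5
tool_pos: [599.9, 0.9, 291.5]
tcp_rot: [-0.063, 1.55, 3.024]
contact_force: [0.1, -0.5, -0.3]
grip_width: 0.1
```

{"api": "arm_command", "payload": {"moves": [[-1, 0, 0, 0, 0], [-4, 0, 0, 0, 0], [-8, 0, 0, 0, 0], [-11, 0, 0, 0, 0], [-12, 0, 0, 0, 0], [-12, 0, 0, 0, 0]]}}

```text
time: 7.1
tool_pos: [602.7, 0.5, 413.3]
tcp_rot: [-0.06, 1.554, 3.026]
contact_force: [-0.3, -0.1, -0.6]
grip_width: 0.6
```

```bash
python3 go.py 515 354 400
```

```text
7.1 [6.027e+02 5.000e-01 4.133e+02] F [-0.3 -0.1 -0.6] 0.5907432787466875 jawyaw -93.14 q [-0.13  0.49  1.28 -0.    1.4   1.5 ]
[[-0.017 -0.055 -0.998]
 [ 0.002 -0.999  0.055]
 [-1.    -0.001  0.017]]
shift cm [  1.55 -34.81  10.67]
```

{"api": "arm_command", "payload": {"moves": [[0, -1, 0.3, 0, 0], [0.2, -4, 1.2, 0, 0], [0.4, -8, 2.4, 0, 0], [0.6, -12, 3.6, 0, 0], [0.8, -16, 4.8, 0, 0], [0.8, -20, 6, 0, 0], [0.8, -24, 7.2, 0, 0], [0.8, -28, 8.4, 0, 0], [0.8, -31.5, 9.5, 0, 0], [0.8, -33.5, 10, 0, 0]]}}

```text
time: 8.1
tool_pos: [519.3, 343.8, 405.2]
tcp_rot: [-0.003, 1.551, 3.087]
contact_force: [0.8, 0.2, 0.6]
grip_width: 0.3
```

```bash
python3 go.py 518.5 354 405;python3 - <<'E'
from h import *
from plant import bot
c=bot.capture("scene"); np.savez("scene6.npz",**{k:np.array(c[k]) for k in("frame","K","origin","orientation")})
s=load("scene6")["frame"][120:320,260:480]
cv2.imwrite("pics/s6c.png",cv2.resize(s,None,fx=3,fy=3,interpolation=cv2.INTER_CUBIC))
E
```

```text
8.1 [519.3 343.8 405.2] F [0.8 0.2 0.6] 0.2952931344095793 jawyaw -92.98 q [0.46 0.53 1.22 0.01 1.41 2.08]
[[-0.02  -0.052 -0.998]
 [ 0.001 -0.999  0.052]
 [-1.    -0.     0.02 ]]
shift cm [ 0.02 -1.02  0.13]
```

View pics/s6c.png

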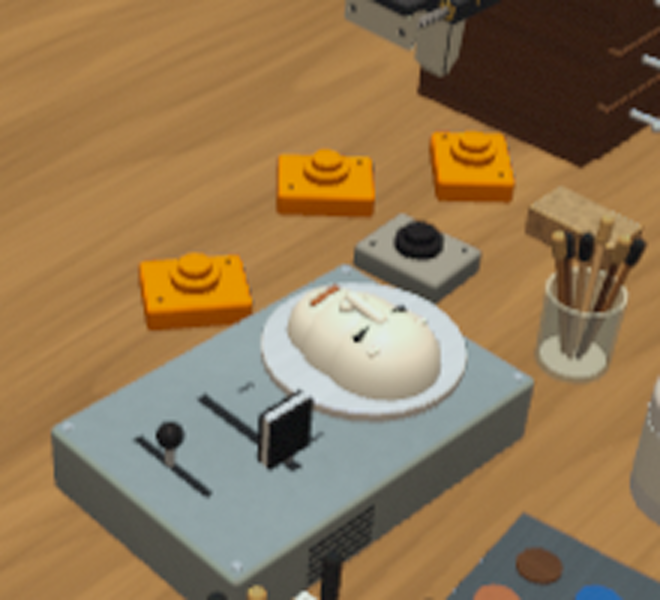

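The paddle now stands at the far end of its slot, at crop (287,430). The mask, brake and pad are unmoved. I check the travel numerically, then the button alignment.

Run:
```python
from h import *
a=load("scene1");b=load("scene6")
# template of the paddle moved by travel: dark far plate centroid in each picture (plate centre height 110)
for c,(x0,y0,x1,y1) in((a,(320,228,345,262)),(b,(345,248,368,280))):
    m=(c["frame"][y0:y1,x0:x1].max(2)<45).astype(np.uint8)
    k,l,st,ce=cv2.connectedComponentsWithStats(m)
    i=1+st[1:,4].argmax(); print(st[i],onz(c,ce[i]+[x0,y0],110).round(1))
cv2.imwrite("pics/p6.png",cv2.resize(b["frame"][240:285,335:375],None,fx=12,fy=12,interpolation=cv2.INTER_CUBIC))
```

```text
[  6   9  14  21 198] [580.5   2.2 110. ]
[  4   6  15  22 203] [660.5  -2.3 110. ]
```

{"api": "arm_command", "payload": {"moves": [[0, -0.7, 0.1, 0, 0], [1, -1, 0.1, 0, 0], [4, -1, 0, 0, 0], [8, -1, 0, 0, 0], [11, -1, -0.1, 0, 0], [13, -1, -0.1, 0, 0], [14, -1, -0.1, 0, 0], [14, -1, -0.1, 0, 0]]}}

```text
time: 8.95
tool_pos: [517.2, 355.1, 263.1]
tcp_rot: [0.025, 1.547, 3.115]
contact_force: [0.8, 0.8, 0.7]
grip_width: 0.3
```

```bash
python3 go.py 518.5 354 230;python3 - <<'E'
from h import *
from plant import bot
for n in("scene","top"):
    c=bot.capture(n); np.savez(n+"7.npz",**{k:np.array(c[k]) for k in("frame","K","origin","orientation")})
s=load("scene7")["frame"][120:270,320:490]
cv2.imwrite("pics/s7c.png",cv2.resize(s,None,fx=4,fy=4,interpolation=cv2.INTER_CUBIC))
cv2.imwrite("pics/t7c.png",cv2.resize(load("top7")["frame"][150:310,120:330],None,fx=3.7,fy=3.7,interpolation=cv2.INTER_CUBIC))
E
```

```text
8.95 [517.2 355.1 263.1] F [0.8 0.8 0.7] 0.26237784027107997 jawyaw -92.95 q [0.48 0.66 1.39 0.01 1.1  2.09]
[[-0.024 -0.051 -0.998]
 [ 0.001 -0.999  0.051]
 [-1.     0.001  0.024]]
shift cm [ 3.3   0.1  -0.21]
```

View pics/s7c.png

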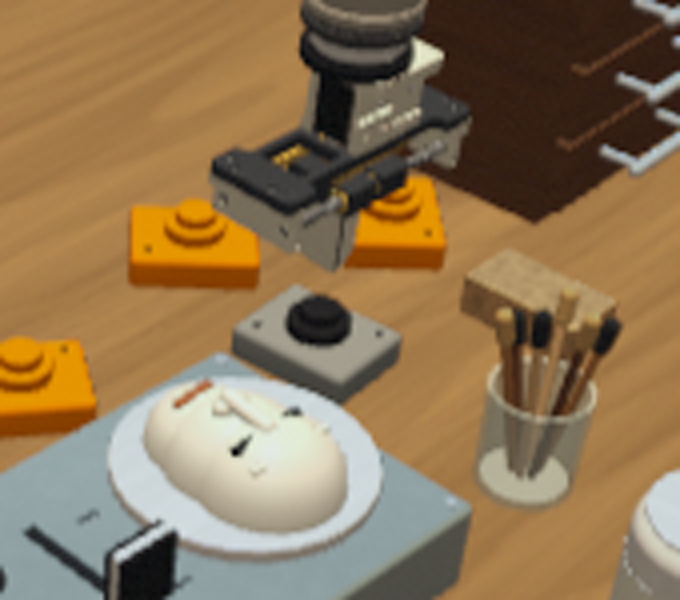

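View pics/t7c.png

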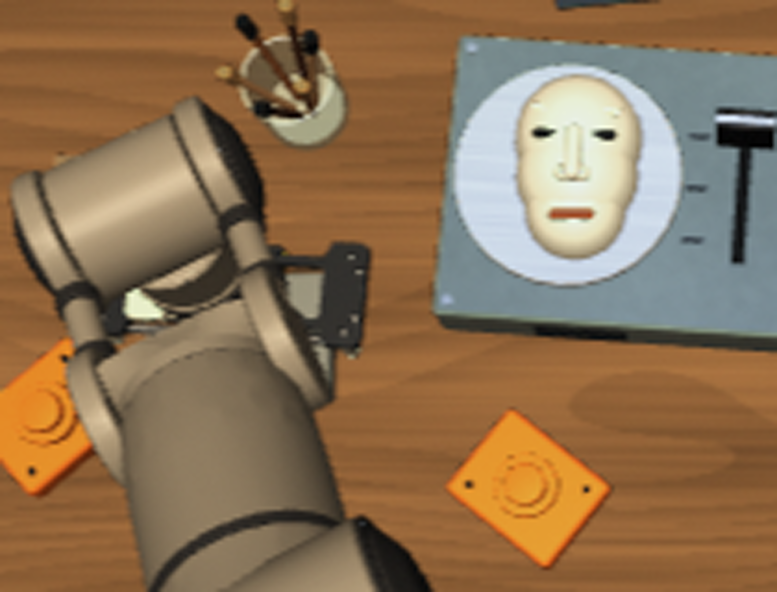

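The paddle's travel measures 80 mm, so it is in high gear. The gripper is over the grey pad, whose button is at crop (320,315), with the jar, sander and turntable clear. I trim x by 3.5 mm and go down gently.

{"api": "arm_command", "payload": {"moves": [[0, 0, -0.3, 0, 0], [1, 0, -0.4, 0, 0], [2, 0, -0.4, 0, 0], [2.7, 0, -0.4, 0, 0], [2.7, 0, -0.4, 0, 0]]}}

```text
time: 9.55
tool_pos: [520.8, 355.3, 236.9]
tcp_rot: [-0.014, 1.548, 3.076]
contact_force: [0.2, 0.5, 0.3]
grip_width: 0.1
```

```bash
python3 go.py;python3 - <<'E'
from h import *
from plant import bot
c=bot.capture("scene"); np.savez("scene8.npz",**{k:np.array(c[k]) for k in("frame","K","origin","orientation")})
o=bot.get_obs();M=R.from_euler("xyz",o["tcp_rot"]).as_matrix()
tip=o["tool_pos"]+M[:,0]*178;print(tip,proj(c,tip))
f=c["frame"].copy()
s=cv2.resize(f[160:230,370:440],None,fx=8,fy=8,interpolation=cv2.INTER_CUBIC)
cv2.imwrite("pics/s8c.png",s)
E
```

```text
9.55 [520.8 355.3 236.9] F [0.2 0.5 0.3] 0.055911083237964496 jawyaw -92.93 q [0.47 0.7  1.41 0.01 1.05 2.09]
[[-0.022 -0.051 -0.998]
 [ 0.001 -0.999  0.051]
 [-1.    -0.     0.022]]
[517.24794593 355.82274109  59.6714149 ] [401.21168374 193.77208697]
```

View pics/s8c.png

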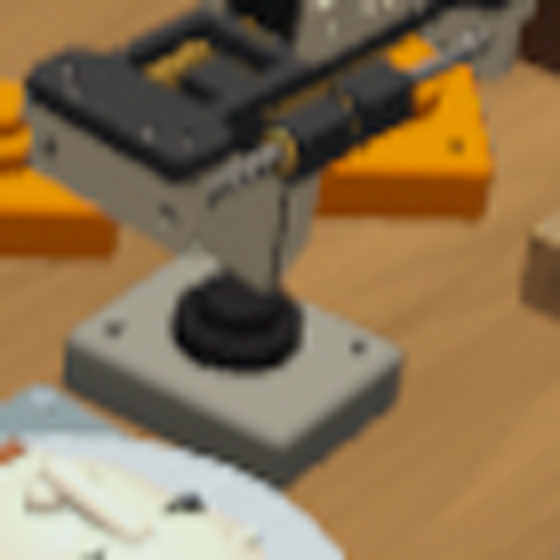

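The tips are just above the button, about 2 mm off its centre: tip centre projects to column 401, button at 400. I trim by 2 mm and press in small steps.

{"api": "arm_command", "payload": {"moves": [[0, 0.2, 0.15, 0, 0], [0.2, 0.2, 0.15, 0, 0], [0.4, 0.2, 0.15, 0, 0], [0.6, 0.2, 0.15, 0, 0], [0.8, 0.2, 0.1, 0, 0], [0.9, 0.2, 0.1, 0, 0]]}}

```text
time: 10.2
tool_pos: [519.8, 353.5, 228.4]
tcp_rot: [-0.039, 1.549, 3.051]
contact_force: [-0.6, -0.5, 1.3]
grip_width: 0.3
```

```bash
python3 go.py
```

```text
10.2 [519.8 353.5 228.4] F [-0.6 -0.5  1.3] 0.33398540878734917 jawyaw -92.92 q [0.47 0.71 1.42 0.01 1.03 2.09]
[[-0.021 -0.051 -0.998]
 [ 0.002 -0.999  0.051]
 [-1.    -0.001  0.021]]
```

{"api": "arm_command", "payload": {"moves": [[0.1, 0, 0, 0, 0], [0.2, 0, 0, 0, 0], [0.3, 0, 0, 0, 0], [0.3, 0, 0, 0, 0]]}}

```text
time: 10.6
tool_pos: [519.7, 353.5, 225.5]
tcp_rot: [-0.043, 1.55, 3.047]
contact_force: [0.0, -0.3, 3.2]
grip_width: 0.4
```

```bash
python3 go.py
```

```text
10.6 [519.7 353.5 225.5] F [ 0.  -0.3  3.2] 0.4165609706058373 jawyaw -92.92 q [0.47 0.71 1.42 0.01 1.03 2.09]
[[-0.021 -0.051 -0.998]
 [ 0.002 -0.999  0.051]
 [-1.    -0.001  0.021]]
```

{"api": "arm_command", "payload": {"moves": [[0.1, 0, 0, 0, 0], [0.2, 0, 0, 0, 0], [0.3, 0, 0, 0, 0], [0.3, 0, 0, 0, 0]]}}

```text
time: 11.0
tool_pos: [519.7, 353.5, 222.6]
tcp_rot: [-0.048, 1.55, 3.043]
contact_force: [-0.9, -1.2, 5.0]
grip_width: 0.4
```

```bash
python3 go.py
```

```text
11.0 [519.7 353.5 222.6] F [-0.9 -1.2  5. ] 0.37824855924427475 jawyaw -92.92 q [0.47 0.71 1.43 0.01 1.02 2.09]
[[-0.021 -0.051 -0.998]
 [ 0.002 -0.999  0.051]
 [-1.    -0.001  0.021]]
```

{"api": "arm_command", "payload": {"moves": [[0.1, 0, 0, 0, 0], [0.2, 0, 0, 0, 0], [0.2, 0, 0, 0, 0]]}}

```text
time: 11.3
tool_pos: [519.7, 353.5, 222.1]
tcp_rot: [-0.062, 1.551, 3.028]
contact_force: [-3.8, -3.5, 12.1]
grip_width: 0.6
```

```bash
python3 go.py
```

```text
11.3 [519.7 353.5 222.1] F [-3.8 -3.5 12.1] 0.6234202820756 jawyaw -92.92 q [0.47 0.71 1.43 0.01 1.02 2.09]
[[-0.02  -0.051 -0.999]
 [ 0.002 -0.999  0.051]
 [-1.    -0.001  0.02 ]]
```

The force jumped from 5 N to 12 N over half a millimetre, so the button has bottomed out. Now I lift straight up and move clear.

{"api": "arm_command", "payload": {"moves": [[-0.3, 0, 0, 0, 0], [-0.8, 0, 0, 0, 0], [-1.5, 0, 0, 0, 0], [-3, 0, 0, 0, 0], [-6, 0, 0, 0, 0], [-10, 0, 0, 0, 0], [-14, 0, 0, 0, 0], [-17, 0, 0, 0, 0], [-18, 0, 0, 0, 0], [-18, 0, 0, 0, 0]]}}

```text
time: 12.3
tool_pos: [523.4, 353.2, 403.3]
tcp_rot: [-0.151, 1.553, 2.94]
contact_force: [0.3, 0.0, -0.6]
grip_width: 0.3
```

```bash
python3 go.py 400 100 405
python3 - <<'E'
from h import *
from plant import bot
for n in("scene","top"):
    c=bot.capture(n); np.savez(n+"9.npz",**{k:np.array(c[k]) for k in("frame","K","origin","orientation")})
cv2.imwrite("pics/s9.png",load("scene9")["frame"])
a=load("scene1")["frame"][180:230,360:440];b=load("scene9")["frame"][180:230,360:440]
cv2.imwrite("pics/cmp.png",cv2.resize(np.vstack([a,b]),None,fx=5,fy=5,interpolation=cv2.INTER_CUBIC))
E
```

```text
12.3 [523.4 353.2 403.3] F [ 0.3  0.  -0.6] 0.3455917275662267 jawyaw -92.92 q [0.47 0.55 1.2  0.01 1.41 2.09]
[[-0.018 -0.051 -0.999]
 [ 0.004 -0.999  0.051]
 [-1.    -0.003  0.018]]
shift cm [-0.05 25.91 11.04]
```

View pics/s9.png

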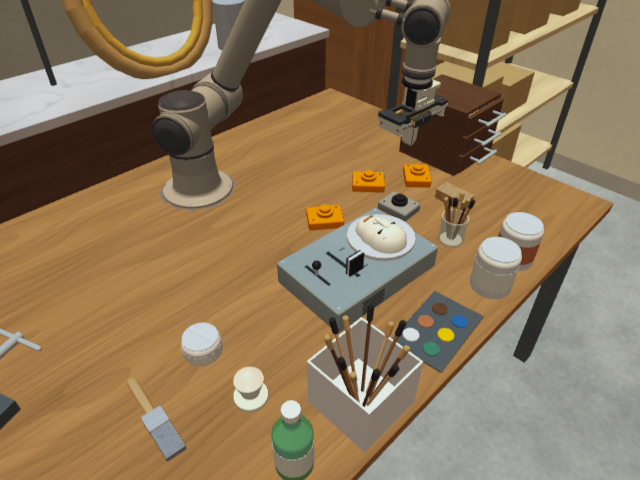

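View pics/cmp.png

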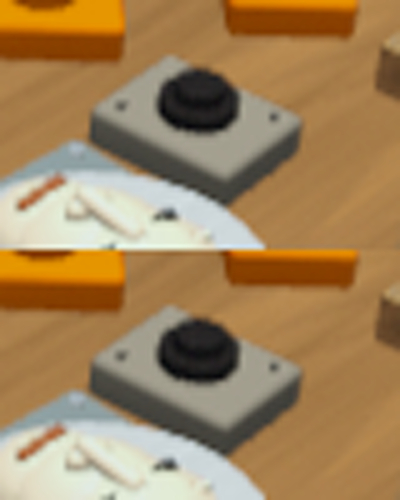

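The pad and button look identical before and after: the pad has not moved and the button is back up. The paddle is at high gear, and the arm is clear with about 0 N. I hand in.

```bash
python3 -c "
from plant import bot
print(bot.close_job())"
```

```text
the job is handed in; nothing more can be done
None
```

I pushed the gear lever into high gear, then pressed the start button once and let it spring back. The job was handed in at about 12.4 s of the 42 s allowed; no verdict was reported.

- **Gear lever:** With the gripper shut, the fingertips pushed only on the near face. The last feel against the end stop was 10–12 N. The camera measured 80 mm of travel before I touched the button.
- **Start button:** It went down about 6 mm at up to 5 N, then the force jumped to 12 N within 0.5 mm, so it had bottomed out. During that press the wrist also read about 5 N of sideways force.
- **Last checks:** Before and after pictures show the pad in the same place with the button up. The brake lever, mask and everything else look unmoved. The gripper is clear, its tips about 225 mm above the bench, with no contact force.
- **Disagreements:** The two cameras differed by up to about 7 mm on positions (turntable corners), and my first rough button height (44 mm) was too low. The refined value of 51 mm matched where I felt contact, at about 50 mm. The tool ended tilted by about 1°, which I allowed for.

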